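Trim the sunken fine-adjust knob of a bench supply

TASK

Two flat grey supply units lie face up on the blue bench mat, each with a black knob sunk in a round well. Turn the narrow bar-shaped fine-adjust knob clockwise until its pointer lines up with the long white mark at the edge of its well, then let go. Leave the round fluted knob in the other unit as it is set.

Things in the scene. Friction and masses are not known exactly. Their poses are not given: they have to be found in the camera images.
- fine (a joint): Angle of the bar-shaped fine-adjust knob, rad; grows clockwise seen from above. At 1.2 the pointer is exactly at the long white mark; stops at 0 and 2.4. Starts between 0 and 0.5, so the turn is 0.7 to 1.2, one grasp. Steady friction of 0.04 N m, no spring: it stays where it is left.
- fine_grip (a point): Grip point, on the knob's upright axis, 24 mm above the well's floor, 3 mm below the knob's top; turns with it: x along the bar to the pointer (pointed nose, white line on top), z up. The knob is a black flat-sided bar 12 mm thick (y: grip across this), 38 long (17 behind the axis, 21 to the nose), 27 tall, with a round foot 24 across, 3 high. Its top is 5 mm below the panel.
- fine_mark (a point): Middle of the long white mark (12 x 4 mm) on the panel, 43.5 mm from the knob's axis; x points outward from the axis: the pointer must point so. The well is round, 73 mm wide, 32 deep, the knob in its middle (30 mm from bar to wall): enter with fingers part open. Unit: fixed grey box 160 x 140 x 72 mm; two posts 14 mm high in the corners on the mark side, over 70 mm from the axis.
- coarse_line (a point): Outer end of the white line on top of the round fluted coarse knob (black, 38 mm across, 27 tall; point 15 mm from its axis), to be left alone. It sits in an equal well in the other unit, of the same size and make; the knobs are at least 230 mm apart and either may be on the left.
Not all that is in view belongs to the job. What is shaped like the part that bears fine but yellow is not meant.

How it is judged:
At the end, for the whole second after the job is handed in: The fine-adjust knob is at rest with its pointer within 0.2 rad (about 11 degrees) of the long white mark, either side (joint fine between 1.0 and 1.4) (value of joint fine between 1 and 1.4 rad and velocity of joint fine between -0.05 and 0.05 rad/s); the robot touches nothing.
It fails at once if the round coarse knob was turned (its line's end moved more than 4 mm, about 15 degrees) (distance of coarse_line from where it was at the start of the episode above 0.004 m).
It also fails if it takes over 29 s, if anything falls off the work surface, if the arm or the gripper's body presses on something with over 40 N, if the wrist force passes 120 N, or if a joint passes its speed limit or range.

ROBOT

A 6-joint arm with a two-finger parallel gripper is mounted at the origin on the work surface. World frame = base frame: x ahead of the robot, y to its left, z up, the work surface at z = 0. Lengths are in m, angles in rad, forces in N, time in s.
With the tool pointing down it reaches from about 0.35 to 0.95 m from the base axis. Payload 17.4 kg.
Tool frame: the origin (TCP) lies at the very end of the fingers, on their centre line; the grasp point (between the pads) lies 19 mm behind it (robot.pinch_z is the z of the grasp point in the tool frame, in m); z points along the fingers, y is the line along which they close (so a half turn about z gives the same grasp; the last joint's range is limited). The gripper opens to 93 mm and grips with 3 to 60 N. Pads are 15 mm wide; open, the fingers measure 128 mm over their backs; the gripper's body (75 mm by 188 mm) begins 65 mm behind the grasp point.
Start: joints at [1.26, 0.116, 1.442, -0, 1.584, -0.038], TCP at [0.182, 0.65, 0.191] pointing down, gripper open.
Joint ranges: [-2.83, 2.83], [-0.83, 2.19], [0.07, 2.5], [-1.14, 4.28], [0.01, 3], [-2.97, 2.97]. Speed limits (rad/s): [1.89, 1.89, 2.22, 3.14, 3.14, 3.14].

INTERFACE

Orientations are given as a rotation vector (axis times angle).
In Python, from plant import robot, optics gives the robot as it stands.
- The arm moves only by the tool inch_along, called after ">>>" in YAML: its name, and indented under it one key for each argument. Schema: {"type":"object","properties":{"steps":{"type":"object","properties":{"ax":{"type":"array","items":{"type":"number"},"minItems":1,"maxItems":8},"ay":{"type":"array","items":{"type":"number"},"minItems":1,"maxItems":8},"az":{"type":"array","items":{"type":"number"},"minItems":1,"maxItems":8},"sx":{"type":"array","items":{"type":"number"},"minItems":1,"maxItems":8},"sy":{"type":"array","items":{"type":"number"},"minItems":1,"maxItems":8},"sz":{"type":"array","items":{"type":"number"},"minItems":1,"maxItems":8},"aperture":{"type":"array","items":{"type":"number"},"minItems":1,"maxItems":8}},"additionalProperties":false,"required":["ax","ay","az","sx","sy","sz","aperture"]},"only":{"type":"string"},"quiet":{"type":"boolean"},"lines":{"type":"string"}},"required":["steps"],"additionalProperties":false}. steps is an object with one list for each field, all of the same length, 1 to 8, a row being the entries at one place: ax, ay, az (a rotation vector in rad), sx, sy, sz (the shift in m), aperture (the finger opening in m); each row shifts and turns the commanded pose from where the row before left it, along the tool's axes as they then stand; what a row does not reach is not made up. A row lasts 1/10 s, in which the tool goes at most 0.05 m and 0.15 rad, less where a joint would pass 70% of its speed; a pose out of reach is approached as far as the arm can. The fingers move at their own pace and stop on an object; the grip force is fixed at half the most. Time passes only in rows, so rows that do not move let the fingers close. The tool returns the time, the measured TCP pose, the force, the opening and the grip force at its end. only (a regular expression) keeps the lines of the reply that match it, lines (a string "A,B") keeps lines A to B, and quiet returns only ok. Input that does not fit is refused with a message, and nothing moves.
- robot.get_state(): the state, without advancing time (a new reading comes with each control period).
- optics.capture(name): name is "side" or "top"; returns the picture (480x640x3 uint8, red, green, blue); there is no depth.
- optics.get_calibration(name): a dict with "fx", "fy", "cx", "cy" (pixels), "world_to_cam" (4x4, takes a point from world to camera coordinates). Camera axes: x right, y down, z forward; pixel columns grow to the right and rows downward; lengths in m; the calibration is good to about 2 mm. A picture is of the moment at which its call begins. get_calibration takes no time and is no camera call.
- robot.close_job(): hands the job in; it is judged then, once.
The state is a dict: "t": time; "joint_pos": joint angles; "joint_vel": joint speeds; "effort": joint torques, N m; "ee_pos": TCP position; "ee_rot": TCP orientation; "contact_force": force on the tool from outside, world axes, zero at the start; "torque": the same for the moment, N m; "finger_gap": finger opening in m; "grip_force": force on a finger pad.
Only numpy, scipy, OpenCV 4.12 (cv2) and the standard library are available. Lean on these libraries where they do the work, as an engineer would, in place of code of your own. Each camera call takes 0.05 s, during which the arm holds its last target. There are 200 camera calls.

## Working session

There is one attempt and no reset: what is moved stays moved. The work goes in short steps, Python scripts to look and compute and a tool call to move; the robot and the scene stay as the last step left them, time stands still between calls to the robot, and variables do not carry over. Pictures are saved under pics/ and viewed, at most 10 in all, crops included, and the job is handed in when it is done.

```bash
mkdir -p pics; ls; python3 - <<'E'
from plant import robot, optics
import cv2
for n in("top","side"):
    cv2.imwrite(f"pics/{n}0.png",cv2.cvtColor(optics.capture(n),cv2.COLOR_RGB2BGR))
    print(optics.get_calibration(n))
print(robot.get_state(),robot.pinch_z)
E
```

```text
pics
{'fx': 511.5656896751191, 'fy': 511.5656896751191, 'cx': 322.05431796368885, 'cy': 245.34063379441244, 'world_to_cam': array([[ 0.0121739 , -0.99992143,  0.00298952,  0.02496146],
       [-0.99118071, -0.01246192, -0.13192991,  0.40805193],
       [ 0.1319568 , -0.00135705, -0.99125454,  0.91273154],
       [ 0.        ,  0.        ,  0.        ,  1.        ]])}
{'fx': 620.2672221451061, 'fy': 620.2672221451061, 'cx': 322.2138629015514, 'cy': 247.1228124193025, 'world_to_cam': array([[ 0.98064914, -0.19541019,  0.01192112, -0.39387704],
       [-0.13456869, -0.71704397, -0.68391462,  0.1604031 ],
       [ 0.14219186,  0.66907608, -0.72946465,  1.13197436],
       [ 0.        ,  0.        ,  0.        ,  1.        ]])}
{'t': 0.1, 'joint_pos': array([ 1.26021955e+00,  1.16436430e-01,  1.44220065e+00, -3.49334184e-06,
        1.58396058e+00, -3.77813978e-02]), 'joint_vel': array([ 1.19143098e-03, -3.48804928e-05, -1.21223357e-03, -6.78676524e-04,
        1.44468607e-03, -8.93172544e-04]), 'effort': array([ 9.53111230e-04, -7.22901249e+01, -6.23864794e+01,  7.79907522e-02,
        2.26615701e-02, -1.04695919e-04]), 'ee_pos': array([0.18179758, 0.64984836, 0.18987872]), 'ee_rot': array([-4.27155335e-01, -3.11224479e+00,  1.55563934e-03]), 'contact_force': array([ 0.04412163,  1.17780646, -0.9663496 ]), 'torque': array([-0.0265513 ,  0.03552045,  0.00941089]), 'grip_force': 0.0, 'finger_gap': 0.09276386966048175} -0.0188
```

View pics/top0.png

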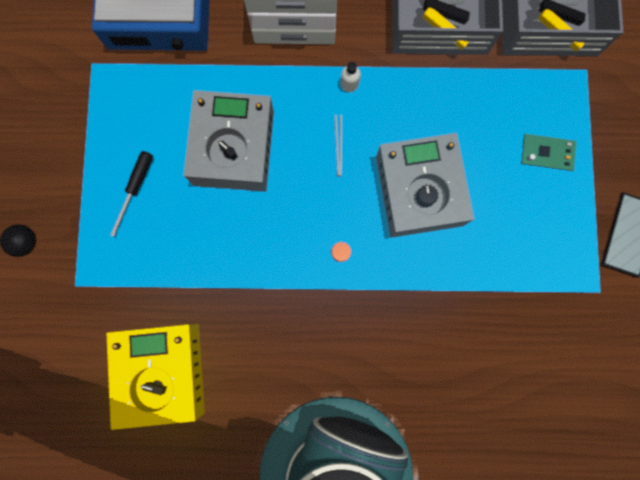

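View pics/side0.png

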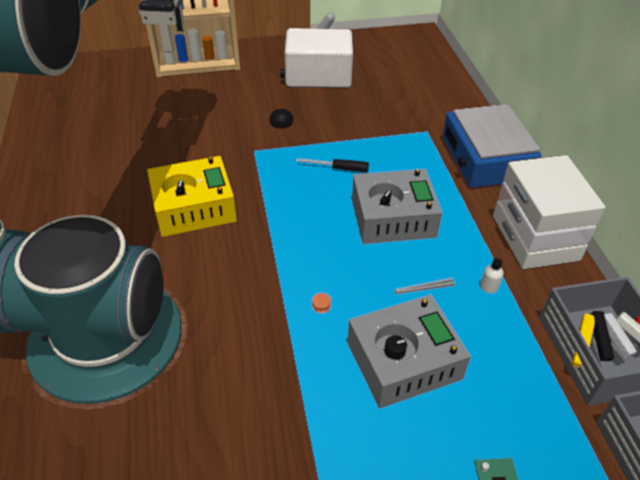

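The fine unit is the grey one at the left of the top view: knob about (228,149), pointer to the upper left, mark about (229,124). The coarse knob is at (427,195), and the yellow unit is a decoy. I'll enlarge the fine unit in both views.

```bash
python3 - <<'E'
import cv2,numpy as np
a=cv2.imread("pics/top0.png")[85:195,180:280]; b=cv2.imread("pics/side0.png")[160:250,345:445]
f=lambda i:cv2.resize(i,(400,i.shape[0]*4),interpolation=cv2.INTER_CUBIC)
A,B=f(a),f(b); B=cv2.copyMakeBorder(B,0,440-B.shape[0],0,0,cv2.BORDER_CONSTANT)
cv2.imwrite("pics/crop0.png",np.hstack([A,B]))
E
```

```text
(no output)
```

View pics/crop0.png

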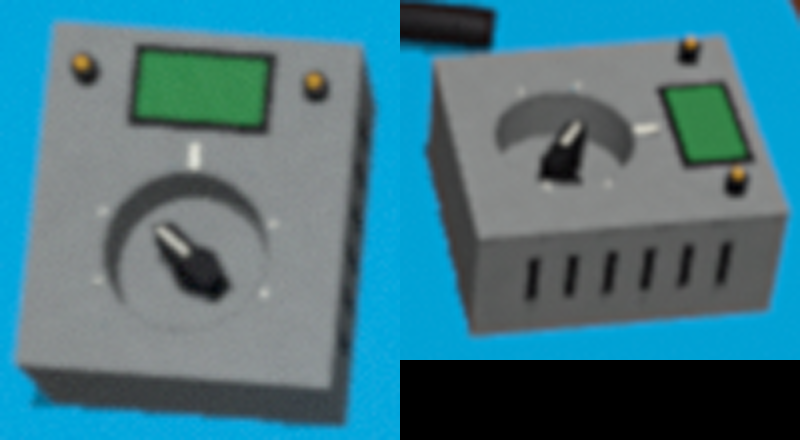

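```bash
cat >h.py <<'E'
from plant import robot, optics
import numpy as np
def ray(n,p):
    c=optics.get_calibration(n);T=c["world_to_cam"];R=T[:3,:3]
    d=R.T@np.array([(p[0]-c["cx"])/c["fx"],(p[1]-c["cy"])/c["fy"],1]);return -R.T@T[:3,3],d
def onz(n,p,z):
    o,d=ray(n,p);return o+d*(z-o[2])/d[2]
def tri(a,b):
    (o,d),(q,e)=ray("top",a),ray("side",b)
    s=np.linalg.lstsq(np.c_[d,-e],q-o,rcond=None)[0];return (o+d*s[0]+q+e*s[1])/2,np.linalg.norm(o+d*s[0]-q-e*s[1])
def ang(v):return np.arctan2(v[1],v[0])
E
python3 - <<'E'
from h import *
np.set_printoptions(precision=4,suppress=True)
t=lambda x,y:(x/4+180-.375,y/4+85-.375); s=lambda x,y:((x-400)/4+345-.375,y/4+160-.375)
print(tri(t(195,157),s(645,129)),tri(t(185.5,252),s(563.5,136)))
for n,f,m,dots,l in(("top",t,(195,157),[(103,211),(98,279),(264,293),(274,224)],[(190,256),(159,229)]),
 ("side",s,(645,129),[(521,91),(577,85),(547,186),(608,183)],[(568,146),(577,123)])):
    M=onz(n,f(*m),.072);C=np.mean([onz(n,f(*d),.072) for d in dots],0)
    L=[onz(n,f(*p),.067) for p in l]
    print(n,M,C,np.linalg.norm(M-C),"mark ang",ang(M-C),"line ang",ang(L[1]-L[0]),L, "nose from C",ang(L[1]-C),np.linalg.norm(L[1]-C))
E
```

```text
(array([0.6208, 0.202 , 0.0706]), np.float64(0.0007935845822342845)) (array([0.5768, 0.2047, 0.0703]), np.float64(1.5028115228025161e-05))
top [0.6207 0.2018 0.072 ] [0.5764 0.2048 0.072 ] 0.04434730889942279 mark ang -0.06756626679488034 line ang 0.860537064175679 [array([0.5761, 0.2033, 0.067 ]), array([0.5885, 0.2177, 0.067 ])] nose from C 0.8209349562953485 0.018425527181570114
side [0.6197 0.2004 0.072 ] [0.5761 0.2035 0.072 ] 0.043791548750786634 mark ang -0.07070015360812053 line ang 1.0520702501423158 [array([0.5783, 0.2002, 0.067 ]), array([0.5878, 0.2169, 0.067 ])] nose from C 0.8491021613762718 0.01847111010278777
```

```bash
cat >>h.py <<'E'
from scipy.spatial.transform import Rotation as Ro
def go(target,a=None):
    s=robot.get_state();R=Ro.from_rotvec(s["ee_rot"]);M=R.as_matrix()
    d=R.inv().apply(np.array(target)-s["ee_pos"])
    print("t",round(s["t"],2),"pos",s["ee_pos"].round(4),"tool d",d.round(4),"tool x ang",round(ang(M[:,0]),3),"z",M[:,2].round(4),"gap",round(s["finger_gap"],4),"F",s["contact_force"].round(1),"tz",s["torque"].round(2))
    if a is not None: print("rz to go", [round(float((ang(M[:,0])-b+np.pi)%(2*np.pi)-np.pi),3) for b in(a,a+np.pi)],"q",s["joint_pos"].round(2))
E
python3 -c "
from h import *
go([.5765,.2045,.19],.845)"
```

```text
t 0.1 pos [0.1818 0.6498 0.1899] tool d [-5.001e-01 -3.225e-01  2.000e-04] tool x ang 2.869 z [-3.e-04 -1.e-03 -1.e+00] gap 0.0928 F [ 0.   1.2 -1. ] tz [-0.03  0.04  0.01]
rz to go [2.024, -1.118] q [ 1.26  0.12  1.44 -0.    1.58 -0.04]
```

>>> inch_along:
  steps: {"ax":[0,0,0,0,0,0,0,0],"ay":[0,0,0,0,0,0,0,0],"az":[0,0,0,0,0,0,0,0],"sx":[-0.036,-0.036,-0.036,-0.036,-0.036,-0.036,-0.036,-0.036],"sy":[-0.0232,-0.0232,-0.0232,-0.0232,-0.0232,-0.0232,-0.0232,-0.0232],"sz":[0,0,0,0,0,0,0,0],"aperture":[0.024,0.024,0.024,0.024,0.024,0.024,0.024,0.024]}

```text
t: 0.9
ee_pos: [0.41, 0.3922, 0.1904]
ee_rot: [-0.427, -3.112, 0.0]
contact_force: [1.3, 0.6, -0.2]
finger_gap: 0.0335
grip_force: 0.0
```

>>> inch_along:
  steps: {"ax":[0,0,0,0,0,0,0,0],"ay":[0,0,0,0,0,0,0,0],"az":[0,0,0,0,0,0,-0.14,-0.14],"sx":[-0.036,-0.036,-0.036,-0.036,-0.036,-0.036,0,0],"sy":[-0.0232,-0.0232,-0.0232,-0.0232,-0.0232,-0.0232,0,0],"sz":[0,0,0,0,0,0,0,0],"aperture":[0.024,0.024,0.024,0.024,0.024,0.024,0.024,0.024]}

```text
t: 1.7
ee_pos: [0.5803, 0.2002, 0.1898]
ee_rot: [0.016, -3.14, 0.001]
contact_force: [-0.5, -0.4, -0.4]
finger_gap: 0.0238
grip_force: 0.0
```

>>> inch_along:
  steps: {"ax":[0,0,0,0,0,0,0],"ay":[0,0,0,0,0,0,0],"az":[-0.14,-0.14,-0.14,-0.14,-0.14,-0.14,0],"sx":[0,0,0,0,0,0,0],"sy":[0,0,0,0,0,0,0],"sz":[0,0,0,0,0,0,0],"aperture":[0.024,0.024,0.024,0.024,0.024,0.024,0.024]}

```text
t: 2.4
ee_pos: [0.5796, 0.2014, 0.1902]
ee_rot: [1.295, -2.862, -0.0]
contact_force: [-0.4, 0.3, -0.0]
finger_gap: 0.0242
grip_force: 0.0
```

```bash
python3 -c "
from h import *
go([.5765,.2045,.047],.845)"
```

```text
t 2.4 pos [0.5796 0.2014 0.1902] tool d [-0.0004  0.0043  0.1432] tool x ang -2.292 z [-6.e-04 -2.e-04 -1.e+00] gap 0.0242 F [-0.4  0.3 -0. ] tz [ 0.12  0.03 -0.03]
rz to go [-3.137, 0.005] q [ 0.29 -0.02  1.58 -0.    1.58 -2.13]
```

>>> inch_along:
  steps: {"ax":[0,0,0,0,0],"ay":[0,0,0,0,0],"az":[0,0,0,0,0],"sx":[0,0,0,0,0],"sy":[0.0043,0,0,0,0],"sz":[0.03,0.04,0.02,0,0],"aperture":[0.024,0.024,0.024,0.024,0.024]}

```text
t: 2.9
ee_pos: [0.5767, 0.2043, 0.1013]
ee_rot: [-1.288, 2.865, -0.0]
contact_force: [0.0, 1.0, 0.2]
finger_gap: 0.0242
grip_force: 0.0
```

```bash
python3 - <<'E'
from h import *
import cv2
a=optics.capture("top")[85:205,170:290]; b=optics.capture("side")[140:240,335:455]
f=lambda i:cv2.resize(i[:,:,::-1],None,fx=3.3,fy=3.3,interpolation=cv2.INTER_CUBIC)
A,B=f(a),f(b); B=cv2.copyMakeBorder(B,0,A.shape[0]-B.shape[0],0,0,cv2.BORDER_CONSTANT)
cv2.imwrite("pics/crop1.png",np.hstack([A,B]))
go([.5765,.2045,.047],.845)
E
```

```text
t 3.0 pos [0.5772 0.2045 0.1024] tool d [0.0006 0.0006 0.0554] tool x ang -2.296 z [ 2.1e-03  7.0e-04 -1.0e+00] gap 0.024 F [0.1 0.3 0.9] tz [ 0.09  0.03 -0.03]
rz to go [-3.141, 0.001] q [ 0.3   0.02  1.69  0.    1.43 -2.12]
```

View pics/crop1.png

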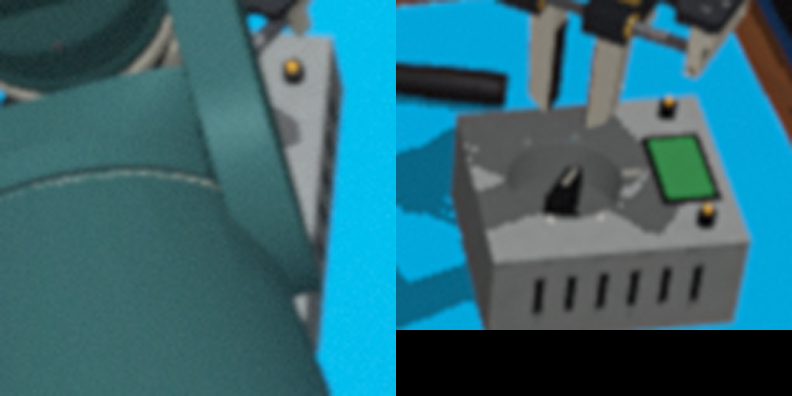

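The top view is blocked by the arm. In the side view the two finger tips, at about (545,105) and (597,125), hang above the well either side of the bar at about (565,190). That fits the computed pose, so I'll go down.

>>> inch_along:
  steps: {"ax":[0,0,0,0,0,0],"ay":[0,0,0,0,0,0],"az":[0,0,0,0,0,0],"sx":[0.0006,0,0,0,0,0],"sy":[0.0003,0,0,0,0,0],"sz":[0.02,0.02,0.01,0.005,0,0],"aperture":[0.024,0.024,0.024,0.024,0.024,0.024]}

```text
t: 3.6
ee_pos: [0.5764, 0.2042, 0.0467]
ee_rot: [-1.291, 2.863, -0.0]
contact_force: [0.8, -0.3, -0.1]
finger_gap: 0.024
grip_force: 0.0
```

```bash
python3 -c "
from h import *
go([.5765,.2045,.047],.845)"
```

```text
t 3.6 pos [0.5764 0.2042 0.0467] tool d [-0.0003  0.0001 -0.0003] tool x ang -2.295 z [ 1.2e-03  3.0e-04 -1.0e+00] gap 0.024 F [ 0.8 -0.3 -0.1] tz [ 0.11  0.02 -0.01]
rz to go [-3.14, 0.002] q [ 0.3   0.05  1.75 -0.    1.34 -2.12]
```

>>> inch_along:
  steps: {"ax":[0,0,0,0,0,0],"ay":[0,0,0,0,0,0],"az":[0,0,0,0,0,0],"sx":[0,0,0,0,0,0],"sy":[0,0,0,0,0,0],"sz":[0,0,0,0,0,0],"aperture":[0.005,0.005,0.005,0.005,0.005,0.005]}

```text
t: 4.2
ee_pos: [0.5758, 0.2041, 0.0455]
ee_rot: [1.291, -2.864, 0.0]
contact_force: [0.2, 0.7, 0.1]
finger_gap: 0.0053
grip_force: 0.0
```

```bash
python3 -c "
from h import *
go([.5765,.2045,.047],.845)"
```

```text
t 4.2 pos [0.5758 0.2041 0.0455] tool d [-0.0007 -0.0002 -0.0015] tool x ang -2.294 z [-1.e-04 -0.e+00 -1.e+00] gap 0.0053 F [0.2 0.7 0.1] tz [0.07 0.06 0.08]
rz to go [-3.139, 0.002] q [ 0.3   0.05  1.75 -0.    1.34 -2.12]
```

The fingers closed to 5 mm with no grip force, so the knob isn't between the pads. I'll look again.

```bash
python3 - <<'E'
from h import *
import cv2
b=optics.capture("side")[120:240,335:455]
cv2.imwrite("pics/crop2.png",cv2.resize(b[:,:,::-1],None,fx=5,fy=5,interpolation=cv2.INTER_CUBIC))
c=optics.get_calibration("side")
for P in([.5772,.2045,.1024],[.5765,.2045,.067],[.5765,.2045,.0455]):
    q=c["world_to_cam"]@np.r_[P,1];u=c["fx"]*q[0]/q[2]+c["cx"],c["fy"]*q[1]/q[2]+c["cy"];print(u,((u[0]-335)*5,(u[1]-120)*5), ((u[0]-335)*3.3+396,(u[1]-140)*3.3))
E
```

```text
(np.float64(387.05732921261966), np.float64(182.0240220961687)) (np.float64(260.2866460630983), np.float64(310.12011048084344)) (np.float64(567.7891864016449), np.float64(138.67927291735668))
(np.float64(385.2480160827976), np.float64(194.88985422344814)) (np.float64(251.2400804139881), np.float64(374.4492711172407)) (np.float64(561.8184530732321), np.float64(181.13651893737884))
(np.float64(384.37704838529766), np.float64(202.43374590593942)) (np.float64(246.88524192648828), np.float64(412.1687295296971)) (np.float64(558.9442596714823), np.float64(206.03136148960007))
```

View pics/crop2.png

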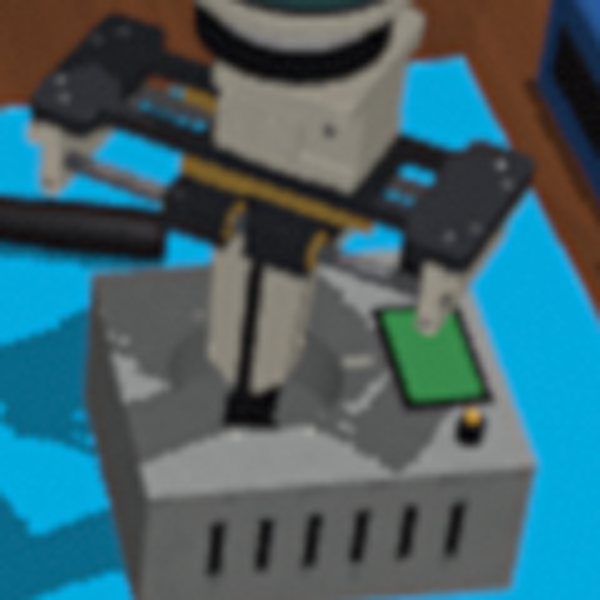

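```bash
python3 - <<'E'
from h import *
c=optics.get_calibration("side")
def pr(P):
    q=c["world_to_cam"]@np.r_[P,1];u=np.array([c["fx"]*q[0]/q[2]+c["cx"],c["fy"]*q[1]/q[2]+c["cy"]]);return ((u-[335,120])*5).round()
A=np.array([.5765,.2045,0]);d=np.array([np.cos(.845),np.sin(.845),0]);z=np.array([0,0,1]);e=np.array([d[1],-d[0],0])
print("tail top",pr(A-.017*d+.067*z),"nose top",pr(A+.021*d+.067*z),"tail bottom",pr(A-.017*d+.04*z))
for zz in(.0455,.055,.064,.07):
  print(zz,[pr(A+s*.0026*e-.0075*d+zz*z) for s in(-1,1)],[pr(A+s*.020*e-.0075*d+zz*z) for s in(-1,1)])
i=optics.capture("side")
print(i[190:208,378:394].sum(2))
E
```

```text
tail top [233. 398.] nose top [273. 346.] tail bottom [228. 445.]
0.0455 [array([234., 420.]), array([245., 425.])] [array([197., 406.]), array([282., 439.])]
0.055 [array([235., 404.]), array([246., 408.])] [array([199., 389.]), array([284., 423.])]
0.064 [array([237., 388.]), array([248., 392.])] [array([200., 374.]), array([286., 407.])]
0.07 [array([238., 377.]), array([249., 382.])] [array([201., 363.]), array([287., 396.])]
[[403 395 396 394 328 152  78 205 336 396 399 396 395 393 380 348]
 [398 396 397 385 305 138  77 210 345 394 396 395 398 390 376 344]
 [372 395 398 370 275 115  85 231 357 397 396 397 393 387 359 329]
 [326 372 396 362 249 101  97 257 380 401 396 397 396 386 344 303]
 [287 343 389 355 227  85 105 263 385 405 399 397 400 381 320 273]
 [270 312 363 337 208  77 122 276 388 405 397 394 390 362 295 252]
 [263 282 311 285 172  71 137 289 389 402 379 345 331 302 271 256]
 [269 268 258 212 115  54 138 268 351 340 290 220 210 232 260 262]
 [267 254 210 137  68  50 100 189 242 204 136  93 139 221 262 269]
 [268 237 153  80  49  48  60  83 102  75  35  52 149 240 269 266]
 [263 229 125  55  46  55  51  45  42  44  35  67 168 255 270 265]
 [264 223 112  48  45  56  60  45  45  40  35  88 182 256 269 263]
 [258 211  93  47  46  46  48  37  42  40  55 124 213 262 264 259]
 [248 182  87  33  40  43  40  37  39  34  55 138 225 260 260 257]
 [243 187 116 100 100  97  91  68  66  66  70 121 200 259 269 280]
 [255 234 234 252 253 246 227 198 192 193 191 197 249 310 339 355]
 [306 340 364 399 419 389 364 344 337 338 338 338 354 390 409 423]
 [377 416 431 460 476 449 432 425 420 423 421 423 425 432 436 437]]
```

The visible tips sit where z ≈ 0.066 would project, not the reported 0.0455. The first close-up showed about the same offset, roughly 19 mm, so the real finger tips seem to be that much short of the reported TCP and closed just above the knob. I'll open and go down in small steps, watching the force.

>>> inch_along:
  steps: {"ax":[0,0,0,0,0,0,0],"ay":[0,0,0,0,0,0,0],"az":[0,0,0,0,0,0,0],"sx":[0,0,0,0,0,0,0],"sy":[0,0,0,0,0,0,0],"sz":[-0.002,0,0,0,0.003,0.003,0],"aperture":[0.024,0.024,0.024,0.024,0.024,0.024,0.024]}

```text
t: 5.0
ee_pos: [0.5756, 0.204, 0.0408]
ee_rot: [1.291, -2.863, -0.0]
contact_force: [0.5, -0.2, -0.6]
finger_gap: 0.0241
grip_force: 0.0
```

```bash
python3 -c "
from h import *
go([.5765,.2045,.047],.845)"
```

```text
t 5.0 pos [0.5756 0.204  0.0408] tool d [-0.001  -0.0003 -0.0062] tool x ang -2.294 z [-9.e-04 -2.e-04 -1.e+00] gap 0.0241 F [ 0.5 -0.2 -0.6] tz [ 0.07 -0.01  0.01]
rz to go [-3.139, 0.002] q [ 0.3   0.06  1.75  0.    1.33 -2.12]
```

>>> inch_along:
  steps: {"ax":[0,0,0],"ay":[0,0,0],"az":[0,0,0],"sx":[0,0,0],"sy":[0,0,0],"sz":[0.002,0.002,0],"aperture":[0.024,0.024,0.024]}

```text
t: 5.3
ee_pos: [0.5757, 0.204, 0.0372]
ee_rot: [1.291, -2.863, -0.0]
contact_force: [-0.1, -0.3, 0.4]
finger_gap: 0.0243
grip_force: 0.0
```

>>> inch_along:
  steps: {"ax":[0,0,0],"ay":[0,0,0],"az":[0,0,0],"sx":[0,0,0],"sy":[0,0,0],"sz":[0.002,0.002,0],"aperture":[0.024,0.024,0.024]}

```text
t: 5.6
ee_pos: [0.5757, 0.204, 0.0332]
ee_rot: [1.291, -2.864, -0.0]
contact_force: [0.2, 0.4, -0.0]
finger_gap: 0.0243
grip_force: 0.0
```

```bash
python3 - <<'E'
from h import *
import cv2
b=optics.capture("side")[120:240,335:455]
cv2.imwrite("pics/crop3.png",cv2.resize(b[:,:,::-1],None,fx=5,fy=5,interpolation=cv2.INTER_CUBIC))
go([.5765,.2045,.047],.845)
E
```

```text
t 5.65 pos [0.5758 0.204  0.0334] tool d [-0.0008 -0.0002 -0.0136] tool x ang -2.294 z [-2.e-04 -1.e-04 -1.e+00] gap 0.0236 F [-0.6  0.1 -0.4] tz [ 0.04  0.04 -0.06]
rz to go [-3.139, 0.002] q [ 0.3   0.06  1.76 -0.    1.32 -2.12]
```

View pics/crop3.png

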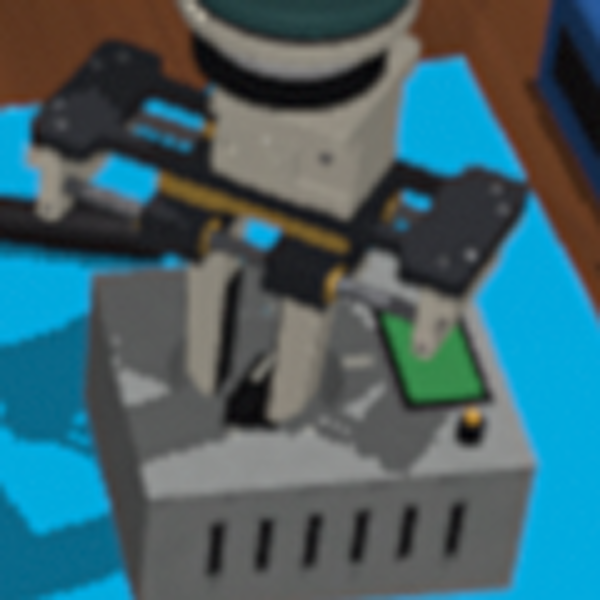

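The picture shows the bar with its white line at about (262,370) centred between the fingers, at (205,390) and (295,415), with the tips still clear of the floor. The reported z was indeed about 19 mm low. I'll go 6 mm further down and grip.

>>> inch_along:
  steps: {"ax":[0,0,0],"ay":[0,0,0],"az":[0,0,0],"sx":[-0.0006,0,0],"sy":[0,0,0],"sz":[0.003,0.003,0],"aperture":[0.024,0.024,0.024]}

```text
t: 5.95
ee_pos: [0.576, 0.2045, 0.0269]
ee_rot: [1.291, -2.863, -0.0]
contact_force: [0.2, 0.2, 0.0]
finger_gap: 0.0241
grip_force: 0.0
```

>>> inch_along:
  steps: {"ax":[0,0,0,0,0],"ay":[0,0,0,0,0],"az":[0,0,0,0,0],"sx":[0,0,0,0,0],"sy":[0,0,0,0,0],"sz":[0,0,0,0,0],"aperture":[0.005,0.005,0.005,0.005,0.005]}

```text
t: 6.45
ee_pos: [0.5771, 0.2038, 0.0277]
ee_rot: [-1.29, 2.863, -0.003]
contact_force: [8.1, -5.4, -3.6]
finger_gap: 0.0119
grip_force: 30.0
```

```bash
python3 -c "
from h import *
go([.5765,.2045,.028],.845)"
```

```text
t 6.45 pos [0.5771 0.2038 0.0277] tool d [-0.0001  0.0009 -0.0003] tool x ang -2.295 z [ 0.0017 -0.001  -1.    ] gap 0.0119 F [ 8.1 -5.4 -3.6] tz [-0.8  -1.12 -0.04]
rz to go [-3.14, 0.002] q [ 0.3   0.07  1.76 -0.    1.31 -2.12]
```

Gripped at 11.9 mm and 30 N. Turning about 0.92 rad clockwise.

>>> inch_along:
  steps: {"ax":[0,0,0,0,0],"ay":[0,0,0,0,0],"az":[0,0.115,0.115,0.115,0.115],"sx":[0,0,0,0,0],"sy":[-0.001,0,0,0,0],"sz":[0,0,0,0,0],"aperture":[0.005,0.005,0.005,0.005,0.005]}

```text
t: 6.95
ee_pos: [0.5772, 0.2038, 0.0277]
ee_rot: [-0.597, 3.084, -0.0]
contact_force: [0.4, -0.9, -0.6]
finger_gap: 0.0117
grip_force: 30.0
```

>>> inch_along:
  steps: {"ax":[0,0,0,0,0,0],"ay":[0,0,0,0,0,0],"az":[0.115,0.115,0.115,0.115,0,0],"sx":[0,0,0,0,0,0],"sy":[0,0,0,0,0,0],"sz":[0,0,0,0,0,0],"aperture":[0.005,0.005,0.005,0.005,0.005,0.005]}

```text
t: 7.55
ee_pos: [0.5772, 0.2039, 0.0277]
ee_rot: [0.109, 3.139, 0.0]
contact_force: [2.5, -1.2, -1.2]
finger_gap: 0.0115
grip_force: 30.0
```

```bash
python3 -c "
from h import *
go([.5765,.2045,.028],-.069)"
```

```text
t 7.55 pos [0.5772 0.2039 0.0277] tool d [ 0.0007  0.0006 -0.0003] tool x ang 3.072 z [ 4.e-04  1.e-04 -1.e+00] gap 0.0115 F [ 2.5 -1.2 -1.2] tz [-0.01 -0.4  -0.07]
rz to go [3.141, -0.0] q [ 0.3   0.07  1.76 -0.    1.31 -1.2 ]
```

Aligned. I'll release, rise, and swing away a little so the top camera can see the knob.

>>> inch_along:
  steps: {"ax":[0,0,0,0],"ay":[0,0,0,0],"az":[0,0,0,0],"sx":[0,0,0,0],"sy":[0,0,0,0],"sz":[0,0,0,0],"aperture":[0.024,0.024,0.024,0.024]}

```text
t: 7.95
ee_pos: [0.577, 0.2039, 0.0276]
ee_rot: [-0.113, -3.139, -0.0]
contact_force: [0.4, -0.6, -0.7]
finger_gap: 0.024
grip_force: 0.0
```

>>> inch_along:
  steps: {"ax":[0,0,0,0,0],"ay":[0,0,0,0,0],"az":[0,0,0,0,0],"sx":[0,0,0,0,0],"sy":[0,0,0,0,0],"sz":[-0.02,-0.03,-0.045,-0.045,-0.03],"aperture":[0.024,0.024,0.024,0.024,0.024]}

```text
t: 8.45
ee_pos: [0.5774, 0.204, 0.2012]
ee_rot: [0.114, 3.137, 0.001]
contact_force: [0.3, -0.2, -1.1]
finger_gap: 0.0239
grip_force: 0.0
```

>>> inch_along:
  steps: {"ax":[0,0,0,0,0,0,0],"ay":[0,0,0,0,0,0,0],"az":[0,0,0,0,0,0,0],"sx":[0,0,0,0,0,0,0],"sy":[0.045,0.045,0.045,0.045,0.045,0,0],"sz":[0,0,0,0,0,0,0],"aperture":[0.024,0.024,0.024,0.024,0.024,0.024,0.024]}

```text
t: 9.15
ee_pos: [0.5931, 0.4289, 0.1968]
ee_rot: [-0.112, -3.139, 0.001]
contact_force: [0.5, -0.6, 0.0]
finger_gap: 0.0239
grip_force: 0.0
```

```bash
python3 - <<'E'
from h import *
import cv2
a=optics.capture("top")[85:195,180:280]; b=optics.capture("side")[160:250,345:445]
f=lambda i:cv2.resize(i[:,:,::-1],None,fx=4,fy=4,interpolation=cv2.INTER_CUBIC)
A,B=f(a),f(b); B=cv2.copyMakeBorder(B,0,A.shape[0]-B.shape[0],0,0,cv2.BORDER_CONSTANT)
cv2.imwrite("pics/crop4.png",np.hstack([A,B]))
go([.5765,.2045,.028],-.069)
E
```

```text
t 9.25 pos [0.5935 0.4274 0.1976] tool d [ 0.0007 -0.2236  0.1697] tool x ang 3.069 z [ 0.e+00 -3.e-04 -1.e+00] gap 0.0245 F [ 0.2 -0.2  0.3] tz [ 0.06  0.01 -0.01]
rz to go [3.138, -0.004] q [ 0.59  0.24  1.29 -0.    1.61 -0.91]
```

View pics/crop4.png

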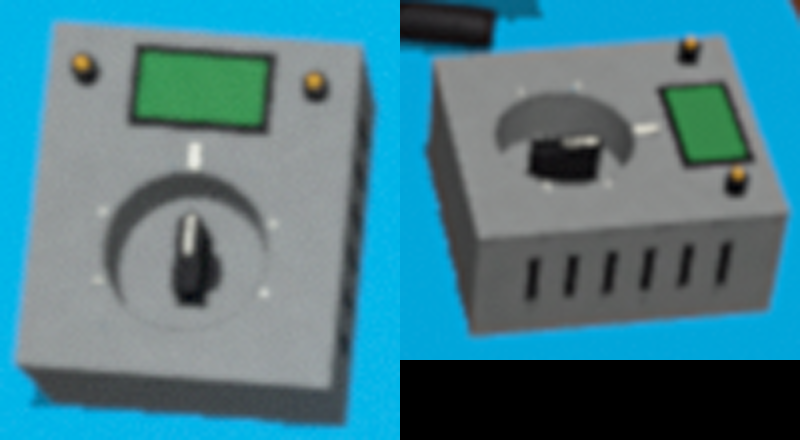

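The pointer line, (188,250) to (192,215), points at the mark (195,157) in the top view, and the side view agrees. The arm is well clear, so I'm handing in.

```bash
python3 -c "
from plant import robot
print(robot.close_job())"
```

```text
the job is handed in; nothing more can be done
None
```

The bar-shaped fine knob now points at the long white mark in both camera views. The gripper is released and clear, the coarse knob was never approached, and the job was handed in at about 9 s (no verdict was printed).

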